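Scrape the chips off the bench mill's table into its swarf drawer

ROBOT

A 7-joint arm with a two-finger parallel gripper is mounted at the origin on a cart in front of the work surface, level with it; the furniture and walls round the work are solid. World frame = base frame: x ahead of the robot, y to its left, z up, the work surface at z = 0. Lengths are in m, angles in degrees, forces in N, time in s.
With the tool pointing down it reaches from about 0.4 to 0.9 m from the base axis. Payload 5.5 kg.
Tool frame: the origin (TCP) lies at the very end of the fingers, on their centre line; the grasp point (between the pads) lies 19 mm behind it (env.grip_point_offset is the distance from the TCP to the grasp point, in m); z points along the fingers, y is the line along which they close (so a half turn about z gives the same grasp; the last joint's range is limited). The gripper opens to 85 mm and grips with 20 to 120 N. Pads are 22 mm wide; open, the fingers measure 114 mm over their backs; the gripper's body (76 mm by 85 mm) begins 54 mm behind the grasp point. The pads swing forward as they close: fully open they stand 13 mm farther back than shut.
Start: joints at [78.564, 28.699, -24.465, 88.831, 12.651, 65.22, -12.049], TCP at [0.29, -0.582, 0.231] pointing down, gripper open.
Joint ranges: [-164.97, 164.97], [-17.58, 116.51], [-87.97, 89.64], [11.32, 138.91], [-80.73, 260.73], [10.89, 115.49], [-147.41, 147.41]. Speed limits (degrees/s): [147.25, 147.25, 180, 180, 180, 180, 180].

INTERFACE

Orientations are given as a 3x3 rotation matrix whose columns are the frame's x, y, z axes.
In Python, from plant import env gives the robot as it stands.
- The arm moves only by the tool step_arm, never from a script. Its arguments are lists of equal length, an entry for each row: "grip": the opening, from -1 (shut) to 1 (fully open); "offset": the shift along the tool's x, y, z scaled (see below), a list of three; "spin": the turn about the tool's z scaled (see below). In form: {"grip": [grip, ...], "offset": [[dx, dy, dz], ...], "spin": [spin, ...]}. A call has 1 to 5 rows; each row shifts and turns the commanded pose from where the row before left it, along the tool's axes as they then stand; what a row does not reach is not made up. The controller multiplies each number of a shift by 0.04 m and each number of a turn by 10 degrees. A row lasts 1/8 s, in which the tool goes at most 62.5 mm and 10.7 degrees, less where a joint would pass 70% of its speed; a pose out of reach is approached as far as the arm can. A call with a number of a shift or a turn outside -1 to 1 is refused whole. A call with a gripper value outside its range is refused whole. The fingers move at their own pace and stop on an object; "grip_force" is the grip in N (left out, the last holds). Time passes only in rows, so rows that do not move let the fingers close. It gives the time, the measured TCP pose, the force, the opening and the grip force at its end, in the units of the state.
- env.observe(): the state, without advancing time (a new reading comes with each control period).
- env.get_image(name): name is "side" or "top"; returns the picture (480x640x3 uint8, red, green, blue); there is no depth.
- env.camera_params(name): a dict with "fx", "fy", "cx", "cy" (pixels), "rvec" (rotation vector, rad) and "tvec" (3), from world to camera coordinates, as OpenCV has them. Camera axes: x right, y down, z forward; pixel columns grow to the right and rows downward; lengths in m; the calibration is good to about 2 mm. A picture is of the moment at which its call begins. camera_params takes no time and is no camera call.
- env.close_job(): hands the job in; it is judged then, once.
Trained networks look in the newest picture that a camera, given by its name, has taken for a name from the list of things; names that differ only in an ending like _2 or _b are one class to them, and where a whole thing is asked for, a point or a joint stands for the part that bears it (a point fixed in the world has none). Each returns a list of dicts, best first, with "confidence" (0 to 1); they miss things now and then, are a little off and sometimes report something else, mostly with a low value. They report only what shows in the picture. A call takes as long as a camera call.
- env.spot_in(camera, target): "location" ([column, row] in pixels, amid what is visible of it).
- env.mark_of(camera, target): "location" ([column, row] in pixels: a listed point, or the origin of a listed thing).
The state is a dict: "time_s": time; "qpos": joint angles; "joint_vel": joint speeds; "effort": joint torques, N m; "tcp_pos": TCP position; "orientation": TCP orientation; "force": force on the tool from outside, world axes, zero at the start; "wrist_torque": the same for the moment, N m; "opening": finger opening in m; "gripper_force": force on a finger pad.
Only numpy, scipy, OpenCV 4.12 (cv2) and the standard library are available. Lean on these libraries where they do the work, as an engineer would, in place of code of your own. Each camera call takes 0.05 s, during which the arm holds its last target. There are 200 camera calls.

TASK

Clear the loose metal chips off the table of the small grey bench mill: pull the drawer under the table out to its stop, then with the hand scraper (not with the fingers) drag all four chips off the table's front edge into the drawer. Leave the drawer fully out with the four chips in it, stand the scraper on its block on the bench top again, and leave the other things where they are.

Things in the scene. Friction and masses are not known exactly. Their poses are not given: they have to be found in the camera images.
- machine: small grey bench mill, fixed. Origin on the bench top (z = 0) straight below the middle of its table's front edge; +x points back into the machine (away from the robot), +y to its left, z up. Flat steel table: x 0 to 0.162 (there slideway and column begin), y +-0.095, top at z = 0.078. The face of the shut drawer is at x = -0.012, z 0.012 to 0.060
- head_lip (a point): middle of the lower front edge of the head that overhangs the table's rear, 105 mm behind the table's front edge, 165 mm above the table. Head: 110 mm wide, 100 mm deep; under it a round spindle nose (32 mm across, centre 28 mm behind the lip) hangs 17 mm lower. To get behind the rear chips the gripper must lean back toward the robot, clear of the lip
- table_front (a point): middle of the table's front edge, on the table's top; axes as machine
- swarf_drawer (a joint): grey drawer under the table, slides out along the machine's -x: 0 = shut, 0.085 m = at its stop; may start slightly ajar; friction about 2 N. Its open tray is 150 mm wide, 120 mm deep; at its stop the tray shows 83 mm in front of the table's edge
- drawer_handle (a point): middle of the drawer's bar handle: horizontal round bar 10 mm thick, 90 mm long along the machine's y, 48 mm above the bench, 40 mm in front of the drawer's face, with free space below and behind it. Axes as machine
- drawer_in (a point): centre of the drawer tray's floor (moves with the drawer); inside x +-0.0595, y +-0.072, walls 36 mm high; axes as machine
- scraper: hand scraper, loose, 0.35 kg, standing on its dark steel block; origin mid underside of the block. Block x -0.013 to 0.017, y +-0.065, 22 mm high; its -x face scrapes; at each end a lug (6 mm thick, 16 mm high) reaches forward to x = -0.028, 118 mm free between. From its top a flat black handle leans to -x, 35 degrees from vertical, 26 mm wide (y), 16 mm thick, end at x = -0.059, z = 0.105
- scraper_grip (a point): point on the handle's centre line to grip, at (-0.043, 0, 0.082) in the scraper's frame, 28 mm from the handle's end along it; the handle's direction is (-0.574, 0, 0.819); axes as scraper
- chip_1: aluminium chip, flat strip 36 x 14 x 9 mm, 15 g, lying flat at the front left of the table at the start, at any yaw; origin at the centre of its underside
- chip_2: aluminium chip, small L-angle 32 x 16 mm, 12 mm high, 15 g, lying flat at the front right of the table at the start, at any yaw; origin at the centre of its underside
- chip_3: aluminium chip, stepped piece 34 x 15 mm, 11 mm high, 15 g, lying flat at the rear left of the table at the start, at any yaw; origin at the centre of its underside
- chip_4: aluminium chip, short bar 30 x 13 x 10 mm, 15 g, lying flat at the rear right of the table at the start, at any yaw; origin at the centre of its underside
- solder_spool: spool of solder wire, 56 mm across, 45 mm high, standing on the bench; origin under its centre; to be left alone
- side_cutter: side cutters, 134 mm long, 12 mm high, lying on the bench; origin under its centre; to be left alone
- rosin_tin: round open tin, 56 mm across, 20 mm high; origin under its centre; to be left alone

How it is judged:
By the outcome, as a careful person would: the job done as asked, in the order asked, and still so for the second after the job is handed in, with the robot touching nothing.
It also fails if it takes over 66 s, if anything falls off the work surface, if the arm or the gripper's body presses on something with over 40 N, if the wrist force passes 120 N, or if a joint passes its speed limit or range.

## Working session

There is one attempt and no reset: what is moved stays moved. The work goes in short steps, Python scripts to look and compute and a tool call to move; the robot and the scene stay as the last step left them, time stands still between calls to the robot, and variables do not carry over. Pictures are saved under pics/ and viewed, at most 10 in all, crops included, and the job is handed in when it is done.

Besides the shell and the picture viewer there is one more tool, called after "Call:" by a JSON object that holds its "name" and its "arguments". step_arm: Moves the arm, as the interface text tells. Shifts and turns lie within -1 to 1; 1 stands for 0.04 m of shift or 10 degrees of turn. Its arguments: {"type":"object","properties":{"grip":{"type":"array","items":{"type":"number"}},"offset":{"type":"array","items":{"type":"array","items":{"type":"number"}}},"spin":{"type":"array","items":{"type":"number"}},"grip_force":{"type":"number"}},"required":["grip","offset","spin"]}

```bash
ls; mkdir -p pics; cat > h.py <<'E'
import numpy as np, cv2
from plant import env
def ray(cam,px):
    p=env.camera_params(cam);R=cv2.Rodrigues(np.array(p["rvec"],float))[0];t=np.array(p["tvec"],float).ravel()
    d=R.T@np.array([(px[0]-p["cx"])/p["fx"],(px[1]-p["cy"])/p["fy"],1]);return -R.T@t,d
def at_z(cam,px,z):
    o,d=ray(cam,px);return o+d*(z-o[2])/d[2]
def tri(px1,px2):
    o1,d1=ray("top",px1);o2,d2=ray("side",px2)
    A=np.stack([d1,-d2],1);s=np.linalg.lstsq(A,o2-o1,rcond=None)[0]
    a=o1+d1*s[0];b=o2+d2*s[1];return (a+b)/2,np.linalg.norm(a-b)
def proj(cam,P):
    p=env.camera_params(cam);K=np.array([[p["fx"],0,p["cx"]],[0,p["fy"],p["cy"]],[0,0,1.]])
    return cv2.projectPoints(np.array(P,float).reshape(-1,1,3),np.array(p["rvec"],float),np.array(p["tvec"],float),K,None)[0].reshape(-1,2)
def snap(cam,f,crop=None,s=1):
    im=env.get_image(cam)
    if f:
        i=im
        if crop: x0,y0,x1,y1=crop;i=im[y0:y1,x0:x1]
        cv2.imwrite(f,cv2.resize(i[:,:,::-1],None,fx=s,fy=s))
    return im
E
python3 - <<'E'
from h import *
np.set_printoptions(precision=4,suppress=True)
for c in("top","side"):
    snap(c,f"pics/{c}0.png");print(c,{k:np.round(np.array(v),3) for k,v in env.camera_params(c).items()})
    for n in("machine","table_front","head_lip","drawer_handle","drawer_in","scraper","scraper_grip","chip_1","chip_2","chip_3","chip_4","solder_spool","side_cutter","rosin_tin"):
        print(c,n,[(np.round(d["location"],1).tolist(),round(d["confidence"],2)) for d in env.mark_of(c,n)[:5]])
print(env.observe())
E
```

```text
pics
top {'fx': np.float64(492.853), 'fy': np.float64(492.853), 'cx': np.float64(313.892), 'cy': np.float64(239.243), 'rvec': array([ 2.183, -2.15 ,  0.133]), 'tvec': array([-0.028,  0.558,  1.244])}
top machine [([294.7, 232.6], 0.64)]
top table_front [([297.5, 230.2], 0.66)]
top head_lip [([274.1, 174.1], 0.83), ([206.0, 269.6], 0.36)]
top drawer_handle [([304.6, 253.2], 0.8)]
top drawer_in [([291.7, 220.7], 0.62), ([217.2, 275.0], 0.45), ([282.1, 220.3], 0.43)]
top scraper [([208.8, 269.9], 0.88)]
top scraper_grip [([217.4, 271.4], 0.66)]
top chip_1 [([193.9, 209.4], 0.67), ([281.6, 221.5], 0.56), ([295.2, 231.5], 0.51), ([292.5, 196.5], 0.43), ([300.1, 209.1], 0.41)]
top chip_2 [([193.9, 209.4], 0.67), ([281.6, 221.5], 0.56), ([295.2, 231.5], 0.51), ([292.5, 196.5], 0.43), ([300.1, 209.1], 0.41)]
top chip_3 [([193.9, 209.4], 0.67), ([281.6, 221.5], 0.56), ([295.2, 231.5], 0.51), ([292.5, 196.5], 0.43), ([300.1, 209.1], 0.41)]
top chip_4 [([193.9, 209.4], 0.67), ([281.6, 221.5], 0.56), ([295.2, 231.5], 0.51), ([292.5, 196.5], 0.43), ([300.1, 209.1], 0.41)]
top solder_spool [([403.
[... 1217 characters left out ...]
27)]
side side_cutter [([383.2, 283.6], 0.89)]
side rosin_tin [([210.3, 373.4], 0.58)]
{'time_s': 1.5, 'qpos': array([ 78.565 ,  28.6989, -24.4647,  88.8309,  12.6507,  65.2189,
       -12.0486]), 'joint_vel': array([-0.0627,  0.0548, -0.0324,  0.0846,  0.0906,  0.0639, -0.0167]), 'effort': array([ -0.0004, -56.9365,  -5.8109, -28.1328,   0.0127,   0.0021,
         0.    ]), 'tcp_pos': array([ 0.2902, -0.5816,  0.2313]), 'orientation': array([[ 0.8948,  0.4465,  0.0001],
       [ 0.4465, -0.8948, -0.    ],
       [ 0.    ,  0.    , -1.    ]]), 'force': array([ 0.3815, -0.2911, -0.7862]), 'wrist_torque': array([-0.0045,  0.025 ,  0.0325]), 'gripper_force': 0.0, 'opening': 0.08523907118730321}
```

View pics/top0.png

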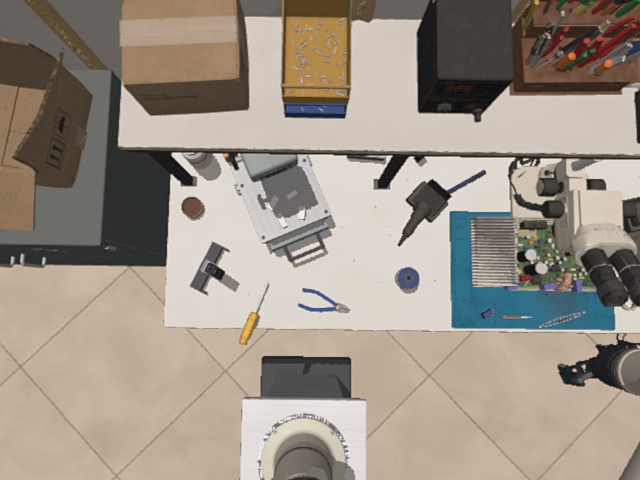

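View pics/side0.png

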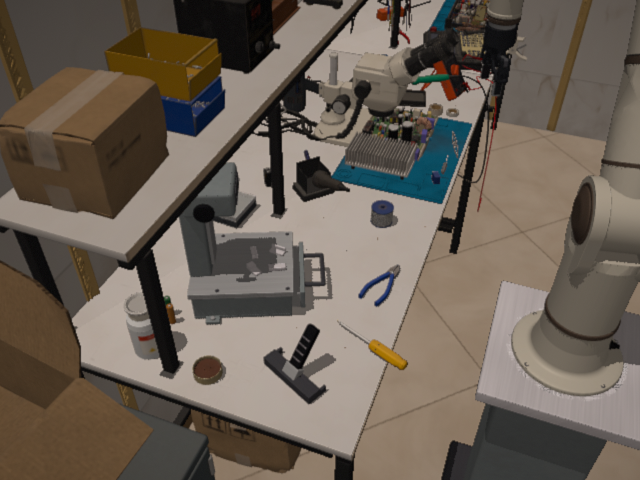

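```bash
python3 - <<'E'
from h import *
np.set_printoptions(precision=4,suppress=True)
a=cv2.imread("pics/top0.png")[145:285,180:345];b=cv2.imread("pics/side0.png")[200:330,170:345]
a=cv2.resize(a,None,fx=3.6,fy=3.6,interpolation=2);b=cv2.resize(b,None,fx=4,fy=4,interpolation=2)
cv2.imwrite("pics/a.png",a);cv2.imwrite("pics/b.png",b)
print("tablefront",at_z("top",(297.5,230.2),.078),at_z("side",(294.8,257.2),.078),tri((297.5,230.2),(294.8,257.2)))
print("mach",at_z("side",(296.2,286.1),0))
print("handle",at_z("top",(304.6,253.2),.048),at_z("side",(322.2,269),.048),tri((304.6,253.2),(322.2,269)))
print("scr",at_z("top",(208.8,269.9),0),at_z("side",(294,375.2),0))
print("grip",at_z("top",(217.4,271.4),.082),at_z("side",(307.6,339.8),.082),tri((217.4,271.4),(307.6,339.8)))
print("lip",at_z("top",(274.1,174.1),.243))
for p in [(281.6,221.5),(295.2,231.5),(292.5,196.5),(300.1,209.1)]: print("chipT",at_z("top",p,.078))
for p in [(253.0, 270.1),(290.6,259.1),(254.1,252.2),(279.7,269.4),(280,251.2)]: print("chipS",at_z("side",p,.078))
print(env.grip_point_offset)
E
```

```text
tablefront [0.5752 0.0222 0.078 ] [0.5777 0.0193 0.078 ] (array([0.5755, 0.0223, 0.0812]), np.float64(0.0015335676273961342))
mach [0.5726 0.0284 0.    ]
handle [0.5204 0.0038 0.048 ] [0.5206 0.0033 0.048 ] (array([0.5204, 0.0038, 0.0485]), np.float64(9.565960217642506e-05))
scr [0.4765 0.2554 0.    ] [0.485  0.2517 0.    ]
grip [0.4692 0.2174 0.082 ] [0.4669 0.2236 0.082 ] (array([0.4692, 0.2186, 0.0754]), np.float64(0.0004693807293354352))
lip [0.6764 0.0714 0.243 ]
chipT [0.5965 0.0624 0.078 ]
chipT [0.5718 0.0279 0.078 ]
chipT [0.6606 0.0363 0.078 ]
chipT [0.6287 0.0166 0.078 ]
chipS [0.6445 0.0873 0.078 ]
chipS [0.5838 0.028  0.078 ]
chipS [0.6663 0.036  0.078 ]
chipS [0.593  0.0654 0.078 ]
chipS [0.6151 0.0131 0.078 ]
0.0187
```

View pics/a.png

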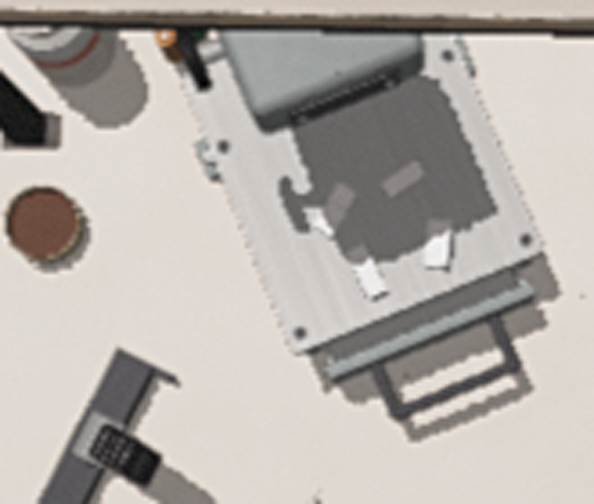

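View pics/b.png

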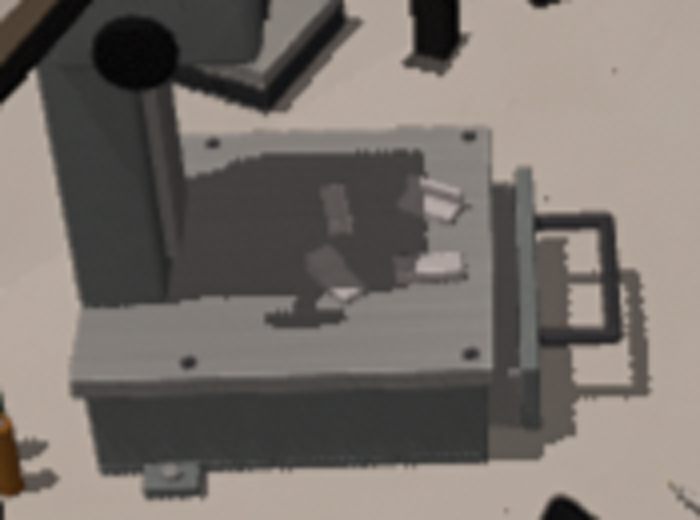

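```bash
cat >> h.py <<'E'
np.set_printoptions(precision=4,suppress=True)
def A(x,y): return (180+x/3.6,145+y/3.6)
def B(x,y): return (170+x/4,200+y/4)
def yaw2(p,q): return np.degrees(np.arctan2(q[1]-p[1],q[0]-p[0]))
E
python3 - <<'E'
from h import *
FL=tri(A(296,352),B(490,373));FR=tri(A(545,252),B(489,128));print("FL,FR",FL,FR)
fl=at_z("top",A(296,352),.078);fr=at_z("top",A(545,252),.078);print(fl,fr,(fl+fr)/2,np.linalg.norm(fl-fr),yaw2(fr,fl)-90)
fl=at_z("side",B(490,373),.078);fr=at_z("side",B(489,128),.078);print(fl,fr,(fl+fr)/2,np.linalg.norm(fl-fr),yaw2(fr,fl)-90)
# screws
t=[at_z("top",A(*p),.078) for p in[(300,333),(526,240),(223,146),(447,56)]]
s=[at_z("side",B(*p),.078) for p in[(471,354),(469,136),(188,362),(212,143)]]
for a,b in zip(t,s):print("screw",a,b)
print("yaws",yaw2(t[1],t[0])-90,yaw2(t[0],t[2]),yaw2(t[1],t[3]),yaw2(s[1],s[0])-90,yaw2(s[0],s[2]),yaw2(s[1],s[3]))
for n,p,q in[("RL",(332,208),(337,275)),("RR",(403,179),(336,208)),("FL",(370,278),(435,264)),("FR",(438,250),(432,200))]:
    print("chip",n,at_z("top",A(*p),.083),at_z("side",B(*q),.083))
print("handle ends",[at_z("top",A(*p),.048) for p in[(400,412),(513,365)]],[at_z("side",B(*p),.048) for p in[(612,335),(606,218)]])
print("shelf",tri((118,148),(148,254)))
i=cv2.imread("pics/side0.png")[310:410,250:350];j=cv2.imread("pics/top0.png")[235:305,180:250]
cv2.imwrite("pics/c.png",np.hstack([cv2.resize(i,(400,400),interpolation=2),cv2.resize(j,(400,400),interpolation=2)]))
E
```

```text
FL,FR (array([0.5442, 0.1106, 0.0679]), np.float64(0.0018198762672369405)) (array([ 0.6169, -0.0621,  0.0719]), np.float64(0.0018139345840775913))
[0.5422 0.1094 0.078 ] [ 0.615  -0.0621  0.078 ] [0.5786 0.0236 0.078 ] 0.1863512437749102 22.99996579935663
[0.5411 0.1196 0.078 ] [ 0.6149 -0.0555  0.078 ] [0.578 0.032 0.078] 0.19008308893406395 22.863245230939
screw [0.5555 0.107  0.078 ] [0.5553 0.1108 0.078 ]
screw [ 0.6233 -0.0488  0.078 ] [ 0.6228 -0.0452  0.078 ]
screw [0.6865 0.1643 0.078 ] [0.6873 0.1671 0.078 ]
screw [0.7539 0.0085 0.078 ] [0.7546 0.0115 0.078 ]
yaws 23.520147403771148 23.641589742936116 23.695108961947533 23.40048155527191 23.13245021793116 23.282927432013263
chip RL [0.6428 0.0866 0.083 ] [0.6413 0.0873 0.083 ]
chip RR [0.6641 0.0376 0.083 ] [0.6641 0.0404 0.083 ]
chip FL [0.594  0.0591 0.083 ] [0.5967 0.0613 0.083 ]
chip FR [0.6144 0.0124 0.083 ] [0.6183 0.016  0.083 ]
handle ends [array([0.5039, 0.0378, 0.048 ]), array([ 0.5385, -0.0416,  0.048 ])] [array([0.5032, 0.0447, 0.048 ]), array([ 0.5384, -0.0396,  0.048 ])]
shelf (array([0.6822, 0.3637, 0.3553]), np.float64(0.02726863235577616))
```

View pics/c.png

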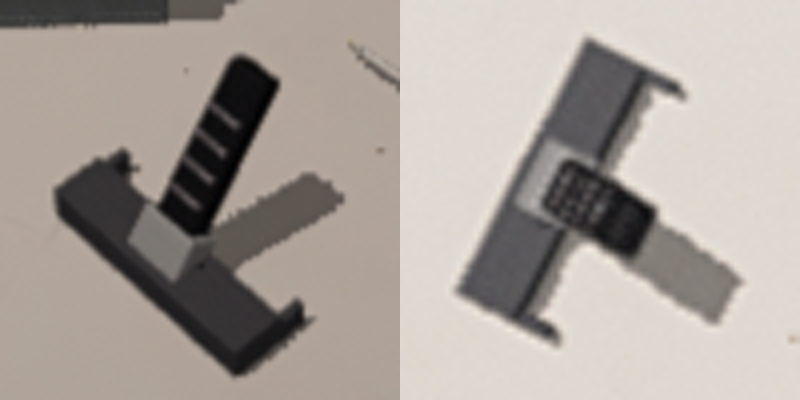

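Call:
{"name": "step_arm", "arguments": {"grip": [-1,-1,-1,-1,-1], "offset": [[0.87,-0.74,0],[0.87,-0.74,0],[0.87,-0.74,0],[0.87,-0.74,0],[0.87,-0.74,0]], "spin": [0,0,0,0,0]}}

```text
time_s: 2.12
tcp_pos: [0.3804, -0.3701, 0.2316]
orientation: [[0.895, 0.447, 0.0], [0.447, -0.895, -0.001], [0.0, 0.001, -1.0]]
force: [0.5, -0.2, 0.0]
opening: 0.0004
gripper_force: 0.0
```

Call:
{"name": "step_arm", "arguments": {"grip": [-1,-1,-1,-1,-1], "offset": [[0.87,-0.74,0],[0.87,-0.74,0],[0.87,-0.74,0],[0.87,-0.74,0],[0.87,-0.74,0]], "spin": [0,0,0,0,0]}}

```text
time_s: 2.75
tcp_pos: [0.47, -0.1601, 0.2316]
orientation: [[0.895, 0.446, 0.001], [0.446, -0.895, -0.001], [0.0, 0.001, -1.0]]
force: [0.4, 0.0, 0.6]
opening: -0.0005
gripper_force: 0.0
```

Call:
{"name": "step_arm", "arguments": {"grip": [-1,-1,-1,-1,-1], "offset": [[0.87,-0.74,0],[0.87,-0.74,0],[0.87,-0.74,0],[0.87,-0.74,0],[0,0,0]], "spin": [0,0,0,0,0.31]}}

```text
time_s: 3.38
tcp_pos: [0.5422, 0.0119, 0.2318]
orientation: [[0.915, 0.403, 0.002], [0.403, -0.915, 0.003], [0.003, -0.002, -1.0]]
force: [-0.2, -0.3, -0.6]
opening: 0.0001
gripper_force: 0.0
```

```bash
cat >> h.py <<'E'
MO=np.array([.579,.027,0]);MY=23.4
def M(x,y,z=0):
    c,s=np.cos(np.radians(MY)),np.sin(np.radians(MY));return MO+[c*x-s*y,s*x+c*y,z]
def W(p):
    c,s=np.cos(np.radians(MY)),np.sin(np.radians(MY));d=np.array(p)-MO;return np.array([c*d[0]+s*d[1],-s*d[0]+c*d[1],d[2]])
def to(P,yaw=None):
    o=env.observe();R=np.array(o["orientation"]);d=R.T@(np.array(P)-o["tcp_pos"])/.04
    cy=np.degrees(np.arctan2(R[1,0],R[0,0]));print("t",o["time_s"],"tcp",o["tcp_pos"],"yaw",cy,"units",d,"spin",None if yaw is None else (cy-yaw)/10,"F",o["force"],"open",o["opening"],"q",o["qpos"])
E
python3 - <<'E'
from h import *
to(M(-.0405,0,.03),MY)
def T(x,y):return (180+x/5.714,235+y/5.714)
def S(x,y):return (250+x/4,310+y/4)
t=[at_z("top",T(*p),.022) for p in[(185,38),(60,290)]]
s=[at_z("side",S(*p),.022) for p in[(55,195),(236,355)]]
print(t,yaw2(t[0],t[1])-90+0,np.linalg.norm(t[0]-t[1]));print(s,yaw2(s[0],s[1])-90,np.linalg.norm(s[0]-s[1]))
print("hend",tri(T(240,225),S(258,68)))
print("grip", at_z("top",(217.4,271.4),.09))
E
```

```text
t 3.375 tcp [0.5422 0.0119 0.2318] yaw 23.75205932685487 units [-0.0313  0.029   5.0458] spin 0.035205932685487086 F [-0.1596 -0.3356 -0.572 ] open 8.269782332329708e-05 q [ 29.3678  20.2913 -40.9181 104.0973  14.89    61.0073 -83.3067]
[array([0.549 , 0.2445, 0.022 ]), array([0.434 , 0.2964, 0.022 ])] 65.73202725149869 0.12622638888421608
[array([0.5478, 0.2516, 0.022 ]), array([0.4327, 0.3048, 0.022 ])] 65.2093517656626 0.1267403708539705
hend (array([0.4612, 0.2029, 0.0982]), np.float64(0.00033341444532339717))
grip [0.4688 0.2159 0.09  ]
```

Call:
{"name": "step_arm", "arguments": {"grip": [-1,-1,-1,-1,-1], "offset": [[-0.03,0.03,1],[0,0,1],[0,0,1],[0,0,1],[0,0,0.3]], "spin": [0.04,0,0,0,0]}}

```text
time_s: 4.0
tcp_pos: [0.5387, 0.005, 0.0572]
orientation: [[0.92, 0.391, -0.004], [0.391, -0.92, 0.0], [-0.004, -0.002, -1.0]]
force: [-0.4, -0.1, -0.0]
opening: -0.0002
gripper_force: 0.0
```

Call:
{"name": "step_arm", "arguments": {"grip": [-1,-1,-1,-1], "offset": [[0,0,0.25],[0,0,0.25],[0,0,0.2],[0,0,0]], "spin": [0,0,0,0]}}

```text
time_s: 4.5
tcp_pos: [0.5404, 0.0051, 0.0312]
orientation: [[0.92, 0.391, -0.0], [0.391, -0.92, -0.0], [-0.0, 0.0, -1.0]]
force: [-0.7, 0.6, 0.1]
opening: 0.0
gripper_force: 0.0
```

```bash
python3 - <<'E'
from h import *
snap("side","pics/d.png",(230,170,390,290),4)
o=env.observe();print(o["force"],o["tcp_pos"],W(o["tcp_pos"]))
E
```

```text
[ 0.3641  0.6356 -0.3651] [0.5407 0.0051 0.0315] [-0.0438 -0.0049  0.0315]
```

View pics/d.png

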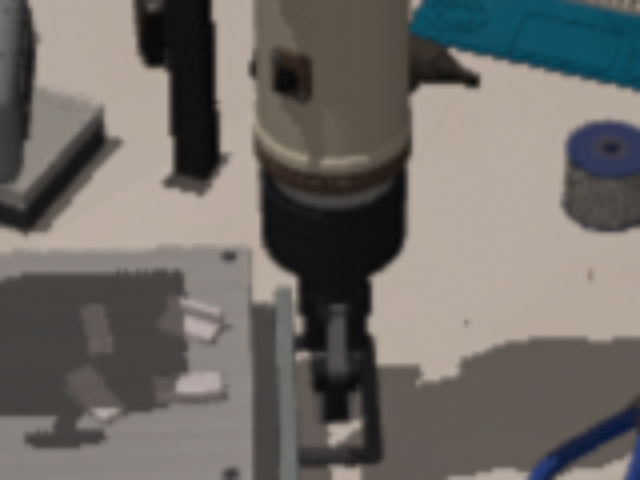

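Call:
{"name": "step_arm", "arguments": {"grip": [-1,-1,-1,-1,-1], "offset": [[-0.2,0,0],[-0.4,0,0],[-0.4,0,0],[-0.4,0,0],[-0.3,0,0]], "spin": [0,0,0,0,0]}}

```text
time_s: 5.18
tcp_pos: [0.4767, -0.0223, 0.0315]
orientation: [[0.921, 0.391, -0.0], [0.391, -0.921, -0.001], [-0.0, 0.001, -1.0]]
force: [2.9, 0.1, 1.8]
opening: 0.0001
gripper_force: 1.3
```

Call:
{"name": "step_arm", "arguments": {"grip": [-1,-1,-1], "offset": [[-0.1,0,0],[-0.1,0,0],[0,0,0]], "spin": [0,0,0]}}

```text
time_s: 5.55
tcp_pos: [0.4699, -0.0248, 0.0311]
orientation: [[0.921, 0.391, -0.001], [0.391, -0.921, -0.0], [-0.001, -0.0, -1.0]]
force: [0.6, 0.1, 1.0]
opening: 0.0001
gripper_force: 0.1
```

Call:
{"name": "step_arm", "arguments": {"grip": [-1,-1], "offset": [[-0.07,0,0],[0,0,0]], "spin": [0,0]}}

```text
time_s: 5.8
tcp_pos: [0.4696, -0.0247, 0.0314]
orientation: [[0.92, 0.392, 0.003], [0.392, -0.92, 0.002], [0.003, -0.0, -1.0]]
force: [4.5, 1.5, -3.5]
opening: -0.0003
gripper_force: 2.6
```

Call:
{"name": "step_arm", "arguments": {"grip": [-1,-1,-1], "offset": [[-0.1,0,0],[-0.1,0,0],[0,0,0]], "spin": [0,0,0]}}

```text
time_s: 6.18
tcp_pos: [0.4694, -0.0246, 0.033]
orientation: [[0.919, 0.394, 0.016], [0.394, -0.919, 0.007], [0.018, 0.0, -1.0]]
force: [18.4, 8.5, -12.8]
opening: -0.0004
gripper_force: 9.7
```

```bash
python3 - <<'E'
from h import *
snap("top","pics/e.png",(180,150,360,300),4)
o=env.observe();print(o["force"],o["tcp_pos"],W(o["tcp_pos"]))
E
```

```text
[ 18.9495   8.1985 -12.8745] [ 0.4694 -0.0247  0.0329] [-0.1211 -0.0039  0.0329]
```

View pics/e.png

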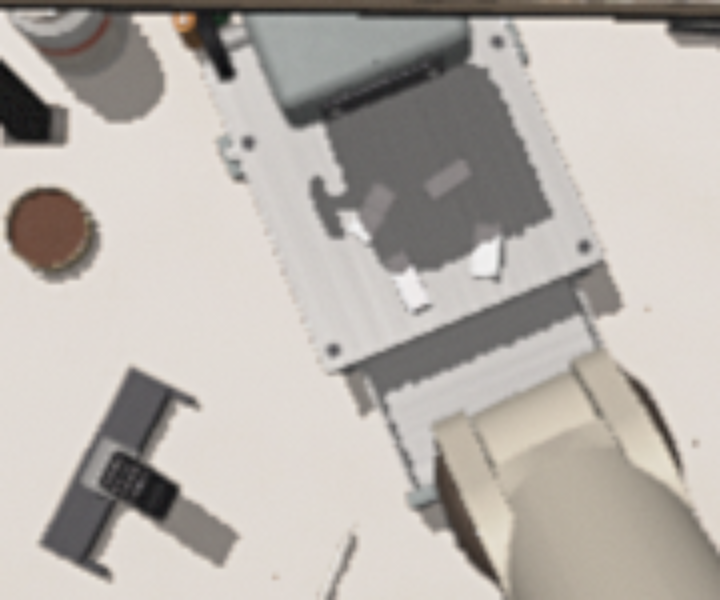

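Call:
{"name": "step_arm", "arguments": {"grip": [-1,-1,-1,-1,-1], "offset": [[0.25,0,0],[0,0,-0.5],[0,0,-1],[0,0,-1],[0,0,-1]], "spin": [0,0,0,0,0]}}

```text
time_s: 6.85
tcp_pos: [0.4683, -0.0248, 0.1718]
orientation: [[0.92, 0.391, -0.003], [0.391, -0.92, 0.0], [-0.003, -0.001, -1.0]]
force: [0.9, -1.5, 0.2]
opening: 0.0004
gripper_force: 0.0
```

```bash
python3 - <<'E'
from h import *
to([.4645,.2135,.17],65.5)
o,d=ray("top",(118,148))
for z in(.3,.35,.4,.45,.5,.55): P=o+d*(z-o[2])/d[2];print(P,proj("side",P))
print(env.observe()["orientation"])
E
```

```text
t 6.85 tcp [ 0.4683 -0.0248  0.1718] yaw 23.027514844957974 units [ 2.2433 -5.5203  0.0474] spin -4.247248515504202 F [ 0.9478 -1.4632  0.2346] open 0.00038693265426324074 q [ 36.2794  17.3923 -42.0567 116.7956  14.8431  51.2534 -80.8756]
[0.7121 0.3923 0.3   ] [[118.9831 284.6592]]
[0.6972 0.3722 0.35  ] [[128.1168 255.109 ]]
[0.6822 0.3521 0.4   ] [[137.701  224.1014]]
[0.6673 0.332  0.45  ] [[147.7698 191.5259]]
[0.6524 0.312  0.5   ] [[158.3609 157.2604]]
[0.6374 0.2919 0.55  ] [[169.5161 121.17  ]]
[[ 0.9203  0.3912 -0.0033]
 [ 0.3912 -0.9203  0.0002]
 [-0.0029 -0.0015 -1.    ]]
```

Call:
{"name": "step_arm", "arguments": {"grip": [1,1,1,1,1], "offset": [[0.45,-1,0],[0.45,-1,0],[0.45,-1,0],[0.45,-1,0],[0.44,-1,0]], "spin": [0,0,0,0,0]}}

```text
time_s: 7.48
tcp_pos: [0.4729, 0.1949, 0.1707]
orientation: [[0.92, 0.391, -0.002], [0.391, -0.92, -0.002], [-0.003, 0.001, -1.0]]
force: [1.2, 0.8, 0.1]
opening: 0.0853
gripper_force: 0.0
```

Call:
{"name": "step_arm", "arguments": {"grip": [1,1,1,1,1], "offset": [[0,-0.52,0],[0,0,0],[0,0,0],[0,0,0],[0,0,0]], "spin": [0,-1,-1,-1,-1]}}

```text
time_s: 8.1
tcp_pos: [0.4648, 0.2127, 0.1706]
orientation: [[0.448, 0.894, -0.003], [0.894, -0.448, -0.002], [-0.003, -0.001, -1.0]]
force: [0.0, 0.2, -0.4]
opening: 0.0852
gripper_force: 0.0
```

```bash
python3 - <<'E'
from h import *
to([.4645,.2135,.07],65.5)
for z in(.2,.25,.3,.35,.4): print(z,at_z("top",(295,255),z),at_z("top",(332,237),z),"d-shelf",at_z("top",(297,151.5),z))
for c in("top","side"):
    snap(c,f"pics/f_{c}.png",(170,220,330,340) if c=="top" else (200,250,400,400),4)
    for n in("scraper","scraper_grip"):print(c,n,env.mark_of(c,n)[:2])
E
```

```text
t 8.1 tcp [0.4648 0.2127 0.1706] yaw 63.36272396792882 units [ 0.0225 -0.0114  2.5153] spin -0.21372760320711776 F [ 0.0029  0.1536 -0.3744] open 0.08520605184628775 q [ 15.8717  26.1447 -53.8151 111.1282  25.5062  55.6815 -76.7131]
0.2 [0.503  0.0236 0.2   ] [ 0.5449 -0.0588  0.2   ] d-shelf [0.7409 0.0235 0.2   ]
0.25 [0.499  0.0221 0.25  ] [ 0.5389 -0.0565  0.25  ] d-shelf [0.726 0.022 0.25 ]
0.3 [0.4949 0.0206 0.3   ] [ 0.533  -0.0543  0.3   ] d-shelf [0.7111 0.0205 0.3   ]
0.35 [0.4909 0.0191 0.35  ] [ 0.527 -0.052  0.35 ] d-shelf [0.6963 0.019  0.35  ]
0.4 [0.4868 0.0176 0.4   ] [ 0.521  -0.0498  0.4   ] d-shelf [0.6814 0.0175 0.4   ]
top scraper [{'location': [324.8, 307.6], 'confidence': 0.65}, {'location': [208.9, 269.6], 'confidence': 0.44}]
top scraper_grip [{'location': [291.0, 195.7], 'confidence': 0.71}, {'location': [216.4, 275.1], 'confidence': 0.44}]
side scraper [{'location': [292.2, 379.1], 'confidence': 0.57}]
side scraper_grip [{'location': [307.9, 337.5], 'confidence': 0.88}, {'location': [295.5, 258.0], 'confidence': 0.21}]
```

View pics/f_side.png

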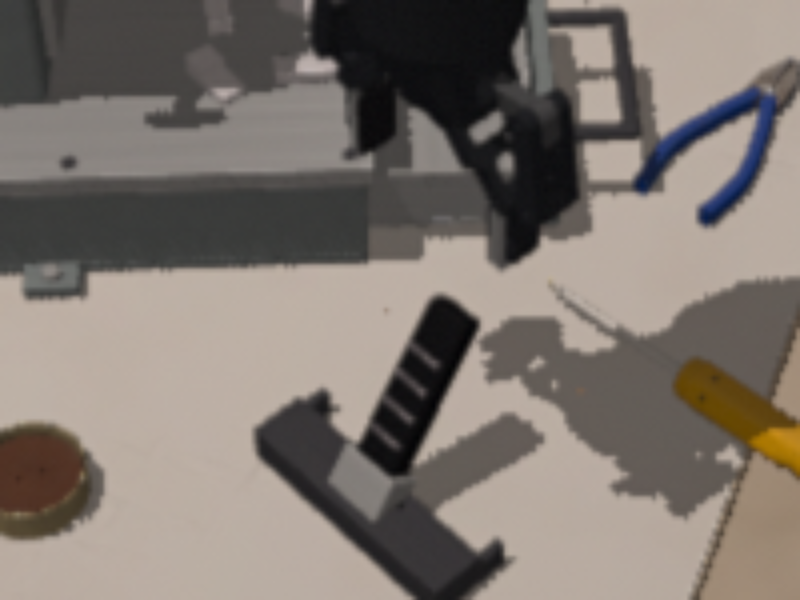

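Call:
{"name": "step_arm", "arguments": {"grip": [1,1,1,1,1], "offset": [[-0.06,-0.02,0],[0,0,0.8],[0,0,0.8],[0,0,0.5],[0,0,0.31]], "spin": [-0.21,0,0,0,0]}}

```text
time_s: 9.02
tcp_pos: [0.4639, 0.2115, 0.0741]
orientation: [[0.42, 0.907, -0.001], [0.907, -0.42, -0.0], [-0.001, -0.001, -1.0]]
force: [-0.6, 0.2, -0.0]
opening: 0.0854
gripper_force: 0.0
```

Call:
{"name": "step_arm", "arguments": {"grip": [-1,-1,-1,-1,-1], "offset": [[0,0,0],[0,0,0],[0,0,0],[0,0,0],[0,0,0]], "spin": [0,0,0,0,0], "grip_force": 20}}

```text
time_s: 9.65
tcp_pos: [0.4647, 0.2117, 0.0756]
orientation: [[0.421, 0.907, 0.001], [0.907, -0.421, 0.0], [0.001, 0.001, -1.0]]
force: [-1.5, -1.3, 7.1]
opening: 0.0256
gripper_force: 25.9
```

Call:
{"name": "step_arm", "arguments": {"grip": [-1,-1,-1,-1,-1], "offset": [[-0.15,0,0.06],[-0.15,0,0.06],[-0.15,0,0.07],[-0.15,0,0.08],[0,0,0]], "spin": [0,0,0,0,0], "grip_force": 20}}

```text
time_s: 10.28
tcp_pos: [0.4548, 0.1903, 0.0648]
orientation: [[0.421, 0.907, 0.002], [0.907, -0.421, 0.001], [0.002, 0.001, -1.0]]
force: [0.0, 0.1, 5.1]
opening: 0.0254
gripper_force: 26.8
```

```bash
python3 - <<'E'
from h import *
snap("side","pics/g.png",(220,270,380,390),4)
o=env.observe();print(o["force"],o["tcp_pos"])
E
```

```text
[-0.1301  0.0569  5.4113] [0.4548 0.1904 0.0648]
```

View pics/g.png

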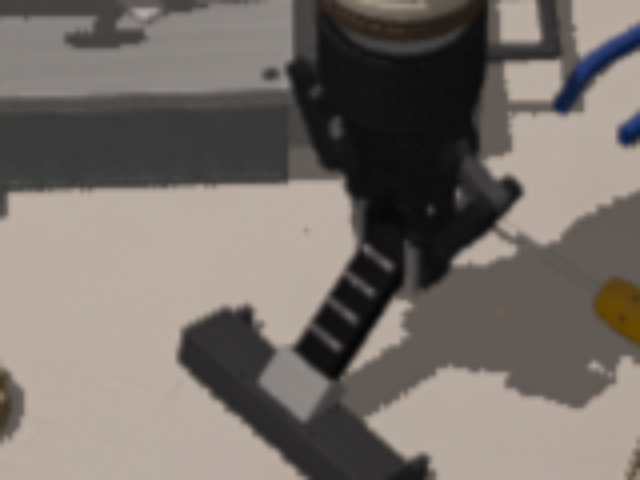

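```bash
python3 - <<'E'
from h import *
for y in(60,65.5,70):
  x=np.array([np.cos(np.radians(y)),np.sin(np.radians(y)),0])
  for phi in(35,40,45,50,55):
    b=np.array([.4545,.1903,.0837]);dv=-x*np.sin(np.radians(phi))+np.array([0,0,np.cos(np.radians(phi))])
    q=proj("side",[b-.06*dv,b-.015*dv]);e=q[1]-q[0];print(y,phi,e[0]/-e[1],np.hypot(*e))
print(43/80,53/80)
E
```

```text
60 35 0.5462260525986317 21.68141928155091
60 40 0.6128106084239004 22.37519869940789
60 45 0.6801272996568893 22.958985621868393
60 50 0.7492441129324345 23.423657383637455
60 55 0.8213444427536722 23.761806889776885
65.5 35 0.4825152509822156 21.984453826007783
65.5 40 0.5388556268257336 22.658894784259644
65.5 45 0.5952990902878827 23.21119899449931
65.5 50 0.652719061752082 23.63304575537818
65.5 55 0.7120503443834322 23.917767508363916
70 35 0.4316312361951352 22.199647357964185
70 40 0.4804740519417083 22.85747989843031
70 45 0.5290960353900784 23.383981694714887
70 50 0.5782436595453059 23.771386207741774
70 55 0.6286961469164798 24.013529269532174
0.5375 0.6625
```

Call:
{"name": "step_arm", "arguments": {"grip": [-1,-1,-1,-1,-1], "offset": [[0,0,0],[0,0,0],[0,0,-0.4],[0,0,-0.7],[0,0,-0.8]], "spin": [0,0,0,0,0], "grip_force": 110}}

```text
time_s: 10.95
tcp_pos: [0.4529, 0.1892, 0.1407]
orientation: [[0.42, 0.907, -0.003], [0.907, -0.42, -0.001], [-0.002, -0.002, -1.0]]
force: [0.6, -0.5, -3.6]
opening: 0.0245
gripper_force: 108.2
```

Call:
{"name": "step_arm", "arguments": {"grip": [-1,-1,-1,-1,-1], "offset": [[0,0,-0.8],[0,0,-0.8],[0,0,0],[0,0,0],[0,0,0]], "spin": [0,0,0.9,0.9,0.9]}}

```text
time_s: 11.58
tcp_pos: [0.4532, 0.1893, 0.2043]
orientation: [[0.79, 0.613, -0.001], [0.613, -0.79, -0.001], [-0.002, -0.0, -1.0]]
force: [0.7, 0.7, -3.2]
opening: 0.0241
gripper_force: 108.4
```

Call:
{"name": "step_arm", "arguments": {"grip": [-1,-1,-1], "offset": [[0,0,0],[0,0,0],[0,0,0]], "spin": [0.9,0.5,0]}}

```text
time_s: 11.95
tcp_pos: [0.4533, 0.1895, 0.2042]
orientation: [[0.912, 0.41, -0.001], [0.41, -0.912, -0.001], [-0.001, 0.0, -1.0]]
force: [-0.2, -0.7, -3.6]
opening: 0.0243
gripper_force: 108.4
```

```bash
python3 - <<'E'
from h import *
to(M(.045,.002,.2),MY)
for n,p in[("RLtop",(350,187)),("RLtr",(357,194)),("RLbot",(322,232)),("RRa",(420,160)),("RRb",(385,195)),("FL",(385,297)),("FLt",(358,262))]: print(n,W(at_z("top",A(*p),.085)))
im=snap("side","pics/h.png")
for c in("side","top"):
    env.get_image(c)
    for n in("scraper","scraper_grip"):print(c,n,env.mark_of(c,n)[:2])
E
```

```text
t 11.95 tcp [0.4533 0.1895 0.2042] yaw 24.18458659907213 units [2.3279 4.9597 0.1033] spin 0.07845865990721315 F [-0.1769 -0.7086 -3.6423] open 0.024270185268576272 q [  15.5662   18.5421  -48.6547  112.145    16.6308   56.5701 -106.7471]
RLtop [0.0907 0.0122 0.085 ]
RLtr [0.0843 0.0096 0.085 ]
RLbot [0.0688 0.0421 0.085 ]
RRa [ 0.0898 -0.04    0.085 ]
RRb [ 0.0762 -0.0081  0.085 ]
FL [0.01   0.0189 0.085 ]
FLt [0.0397 0.027  0.085 ]
side scraper [{'location': [281.9, 307.3], 'confidence': 0.78}]
side scraper_grip [{'location': [316.0, 280.6], 'confidence': 0.9}]
top scraper [{'location': [293.4, 229.2], 'confidence': 0.56}, {'location': [294.2, 230.3], 'confidence': 0.4}]
top scraper_grip []
```

```bash
python3 - <<'E'
from h import *
g=np.array([.4533,.1895,.2229]);y=np.radians(24.2);x=np.array([np.cos(y),np.sin(y),0])
for a in(0,5,10,15,20):
    r=np.radians(a)
    f=lambda X,Z:(lambda u,w:g+x*(u*np.cos(r)-w*np.sin(r))+np.array([0,0,u*np.sin(r)+w*np.cos(r)]))(X+.0504,Z-.0927)
    print(a,proj("side",[f(0,0),f(-.043,.082)]).round(1).tolist(),f(-.013,0),f(-.028,0)[2],W(f(-.013,0))[0]-W(g)[0])
E
```

```text
0 [[293.7, 312.8], [316.9, 280.4]] [0.4874 0.2048 0.1302] 0.13019999999999998 0.03739635439794799
5 [[289.3, 311.2], [316.4, 280.1]] [0.4947 0.2081 0.1338] 0.1325050401244427 0.04533259979049101
10 [[285.2, 309.4], [315.9, 279.8]] [0.5016 0.2112 0.1381] 0.13549804047550754 0.05292383672605626
15 [[281.3, 307.3], [315.5, 279.5]] [0.5081 0.2141 0.143 ] 0.13915622251329982 0.06011229130784991
20 [[277.6, 305.0], [315.1, 279.2]] [0.5143 0.2169 0.1486] 0.14345174526364124 0.06684325505599684
```

Call:
{"name": "step_arm", "arguments": {"grip": [-1,-1,-1,-1,-1], "offset": [[0,0,0],[0.386,0.82,0],[0.386,0.82,0],[0.386,0.82,0],[0.386,0.82,0]], "spin": [0.08,0,0,0,0]}}

```text
time_s: 12.92
tcp_pos: [0.5635, 0.0929, 0.204]
orientation: [[0.919, 0.395, -0.0], [0.395, -0.919, -0.0], [-0.0, -0.0, -1.0]]
force: [0.1, -0.1, -3.0]
opening: 0.0245
gripper_force: 108.5
```

Call:
{"name": "step_arm", "arguments": {"grip": [-1,-1,-1], "offset": [[0.386,0.82,0],[0.386,0.82,0],[0,0,0]], "spin": [0,0,0]}}

```text
time_s: 13.3
tcp_pos: [0.619, 0.0417, 0.2033]
orientation: [[0.921, 0.39, 0.0], [0.39, -0.921, -0.001], [-0.0, 0.001, -1.0]]
force: [0.6, 0.2, -3.1]
opening: 0.0242
gripper_force: 108.7
```

```bash
python3 - <<'E'
from h import *
to(M(.042,.002,.144),MY)
env.get_image("side");print(env.mark_of("side","scraper")[:2],env.mark_of("side","scraper_grip")[:2])
env.get_image("top");print(env.mark_of("top","scraper")[:2])
o=env.observe();g=o["tcp_pos"]+[0,0,.0187];y=np.radians(MY);x=np.array([np.cos(y),np.sin(y),0])
for a in(10,15):
    r=np.radians(a)
    f=lambda X,Z:(lambda u,w:g+x*(u*np.cos(r)-w*np.sin(r))+np.array([0,0,u*np.sin(r)+w*np.cos(r)]))(X+.0504,Z-.0927)
    print(a,proj("side",[f(0,0),f(-.043,.082)]).round(1).tolist(),proj("top",f(0,0)))
E
```

```text
t 13.3 tcp [0.619  0.0417 0.2033] yaw 22.963590774635758 units [-0.0153 -0.1105  1.4821] spin -0.04364092253642404 F [ 0.6105  0.1821 -3.1302] open 0.02418687719259887 q [ 23.6489  31.0765 -41.4593  94.5027  22.609   63.0847 -91.1774]
[{'location': [238.1, 236.0], 'confidence': 0.8}, {'location': [256.5, 251.6], 'confidence': 0.26}] [{'location': [264.7, 209.9], 'confidence': 0.68}, {'location': [255.6, 254.4], 'confidence': 0.52}]
[]
10 [[239.8, 240.1], [265.3, 211.7]] [[276.3722 184.504 ]]
15 [[236.2, 238.0], [264.8, 211.4]] [[275.1108 181.298 ]]
```

Call:
{"name": "step_arm", "arguments": {"grip": [-1,-1,-1,-1,-1], "offset": [[0,-0.11,0],[0,0,0.6],[0,0,0.5],[0,0,0.28],[0,0,0]], "spin": [-0.04,0,0,0,0]}}

```text
time_s: 14.18
tcp_pos: [0.6145, 0.0498, 0.1478]
orientation: [[0.915, 0.402, -0.002], [0.402, -0.915, 0.0], [-0.002, -0.001, -1.0]]
force: [-0.3, -0.2, -3.3]
opening: 0.0244
gripper_force: 108.7
```

Call:
{"name": "step_arm", "arguments": {"grip": [-1,-1,-1], "offset": [[0,0,0.06],[0,0,0.06],[0,0,0]], "spin": [0,0,0]}}

```text
time_s: 14.55
tcp_pos: [0.6154, 0.0497, 0.1443]
orientation: [[0.916, 0.402, 0.0], [0.402, -0.916, -0.0], [0.0, 0.0, -1.0]]
force: [0.5, 0.1, -2.7]
opening: 0.0243
gripper_force: 108.7
```

Call:
{"name": "step_arm", "arguments": {"grip": [-1,-1,-1], "offset": [[0,0.08,0.03],[0,0,0.02],[0,0,0]], "spin": [0,0,0]}}

```text
time_s: 14.92
tcp_pos: [0.6171, 0.0472, 0.1433]
orientation: [[0.915, 0.402, 0.001], [0.402, -0.915, 0.0], [0.001, 0.001, -1.0]]
force: [-2.2, 1.0, 5.8]
opening: 0.0242
gripper_force: 109.7
```

Call:
{"name": "step_arm", "arguments": {"grip": [-1,-1], "offset": [[0,0,0.03],[0,0,0]], "spin": [0,0]}}

```text
time_s: 15.18
tcp_pos: [0.6171, 0.0472, 0.1431]
orientation: [[0.915, 0.402, 0.002], [0.402, -0.915, -0.0], [0.001, 0.001, -1.0]]
force: [-5.7, -0.9, 11.5]
opening: 0.0245
gripper_force: 110.9
```

Call:
{"name": "step_arm", "arguments": {"grip": [-1,-1,-1,-1,-1], "offset": [[0,0,-0.03],[-0.2,0,0],[-0.3,0,0],[-0.3,0,0],[-0.3,0,0]], "spin": [0,0,0,0,0]}}

```text
time_s: 15.8
tcp_pos: [0.5766, 0.029, 0.1428]
orientation: [[0.916, 0.402, 0.002], [0.402, -0.916, 0.0], [0.002, 0.001, -1.0]]
force: [4.1, 1.6, 3.7]
opening: 0.0247
gripper_force: 109.5
```

```bash
python3 - <<'E'
from h import *
to(M(-.09,.002,.1435),MY)
for c in("top","side"):
    env.get_image(c)
    for d in env.mark_of(c,"chip_1")[:6]: print(c,round(d["confidence"],2),np.round(d["location"],1),W(at_z(c,d["location"],.078)))
E
```

```text
t 15.8 tcp [0.5766 0.029  0.1428] yaw 23.70648454106516 units [-2.214   0.0079 -0.0237] spin 0.030648454106516 F [4.0513 1.5588 3.6913] open 0.0246506935734431 q [ 25.6128  31.0177 -40.7903 103.7115  24.5085  54.2589 -92.0241]
side 0.63 [268.7 271.9] [0.051  0.0362 0.078 ]
side 0.59 [283.2 264.4] [0.0207 0.0148 0.078 ]
side 0.49 [283.7 251.3] [ 0.0195 -0.0264  0.078 ]
```

Call:
{"name": "step_arm", "arguments": {"grip": [-1,-1,-1,-1,-1], "offset": [[-0.25,0,0],[-0.25,0,0],[-0.25,0,0],[-0.25,0,0],[0,0,0]], "spin": [0.03,0,0,0,0]}}

```text
time_s: 16.62
tcp_pos: [0.5382, 0.0123, 0.1428]
orientation: [[0.918, 0.397, -0.001], [0.397, -0.918, -0.002], [-0.002, 0.001, -1.0]]
force: [-1.3, 0.4, 13.3]
opening: 0.0247
gripper_force: 110.8
```

Call:
{"name": "step_arm", "arguments": {"grip": [-1,-1,-1,-1,-1], "offset": [[-0.2,0,0],[-0.2,0,0],[-0.2,0,0],[-0.2,0,0],[-0.2,0,0]], "spin": [0,0,0,0,0]}}

```text
time_s: 17.25
tcp_pos: [0.5017, -0.0031, 0.1417]
orientation: [[0.918, 0.397, -0.001], [0.397, -0.918, -0.0], [-0.001, -0.0, -1.0]]
force: [0.0, 0.9, -2.5]
opening: 0.0245
gripper_force: 108.8
```

Call:
{"name": "step_arm", "arguments": {"grip": [-1,-1,-1], "offset": [[-0.2,0,0],[-0.2,0,0],[0,0,0]], "spin": [0,0,0]}}

```text
time_s: 17.62
tcp_pos: [0.4875, -0.0095, 0.1421]
orientation: [[0.918, 0.397, -0.0], [0.397, -0.918, -0.001], [-0.001, 0.0, -1.0]]
force: [-0.2, -0.0, -2.9]
opening: 0.0246
gripper_force: 108.7
```

```bash
python3 - <<'E'
from h import *
to(M(-.09,.002,.1435),MY)
for c in("top","side"):
    env.get_image(c)
    for d in env.mark_of(c,"chip_1")[:6]: print(c,round(d["confidence"],2),np.round(d["location"],1),W(at_z(c,d["location"],.078)),W(at_z(c,d["location"],.02)))
E
```

```text
t 17.625 tcp [ 0.4875 -0.0095  0.1421] yaw 23.3910397031044 units [ 0.2108  0.0201 -0.0355] spin -0.0008960296895597963 F [-0.1675 -0.0161 -2.9298] open 0.02456737822642559 q [ 34.3008  22.7652 -43.3261 115.845   20.6079  49.0924 -87.1644]
side 0.57 [312.3 283.5] [-0.039   0.0742  0.078 ] [-0.0407  0.0171  0.02  ]
```

Call:
{"name": "step_arm", "arguments": {"grip": [-1,-1,-1,-1,-1], "offset": [[0,0,-0.5],[0,0,-0.8],[0.205,-0.82,0],[0.205,-0.82,0],[0.205,-0.82,0]], "spin": [0,0,0,0,0]}}

```text
time_s: 18.45
tcp_pos: [0.4718, 0.0922, 0.1943]
orientation: [[0.918, 0.397, 0.001], [0.397, -0.918, 0.0], [0.001, 0.0, -1.0]]
force: [0.0, 0.0, -2.5]
opening: 0.0245
gripper_force: 108.8
```

Call:
{"name": "step_arm", "arguments": {"grip": [-1,-1,-1,-1], "offset": [[0.205,-0.82,0],[0.205,-0.82,0],[0.205,-0.82,0],[0,0,0]], "spin": [0,0,0,0]}}

```text
time_s: 18.95
tcp_pos: [0.4543, 0.1951, 0.1946]
orientation: [[0.915, 0.403, 0.001], [0.403, -0.915, 0.003], [0.001, -0.002, -1.0]]
force: [0.3, 0.4, -2.8]
opening: 0.0243
gripper_force: 109.0
```

```bash
python3 - <<'E'
from h import *
to([.4548,.1903,.0648],65.2)
T=snap("top",None)
c=[(d["location"],d["confidence"]) for d in env.mark_of("top","chip_1")]
for l,k in c: print("top",round(k,2),np.round(l,1),W(at_z("top",l,.078)),W(at_z("top",l,.02)))
print("in",[ (np.round(d["location"],1),round(d["confidence"],2),W(at_z("top",d["location"],.015))) for d in env.mark_of("top","drawer_in")],env.mark_of("top","drawer_handle")[:1])
S=snap("side",None)
for d in env.mark_of("side","chip_1"): print("side",round(d["confidence"],2),np.round(d["location"],1),W(at_z("side",d["location"],.078)),W(at_z("side",d["location"],.02)))
a=cv2.resize(T[150:290,220:350],(400,431),interpolation=2);b=cv2.resize(S[210:350,210:340],(400,431),interpolation=2)
cv2.imwrite("pics/z.png",np.hstack([a,b])[:,:,::-1])
E
```

```text
t 18.95 tcp [0.4543 0.1951 0.1946] yaw 23.754367696141244 units [-0.0423  0.1202  3.2439] spin -4.1445632303858755 F [ 0.3364  0.4472 -2.7986] open 0.024325432031301556 q [  15.6581   20.0402  -49.7234  112.381    18.3295   55.6467 -109.0991]
top 0.62 [304.9 238.8] [-0.0325 -0.0118  0.078 ] [-0.0261 -0.0138  0.02  ]
top 0.43 [293.4 246.9] [-0.0403  0.0224  0.078 ] [-0.0343  0.022   0.02  ]
top 0.37 [305.3 234.5] [-0.0229 -0.0168  0.078 ] [-0.0161 -0.0191  0.02  ]
in [(array([300.3, 242.2]), 0.89, array([-0.0293,  0.0005,  0.015 ]))] []
side 0.42 [306.1 269.1] [-0.0275  0.0312  0.078 ] [-0.0285 -0.0287  0.02  ]
side 0.39 [305.4 272. ] [-0.0258  0.0399  0.078 ] [-0.0266 -0.0195  0.02  ]
```

View pics/z.png

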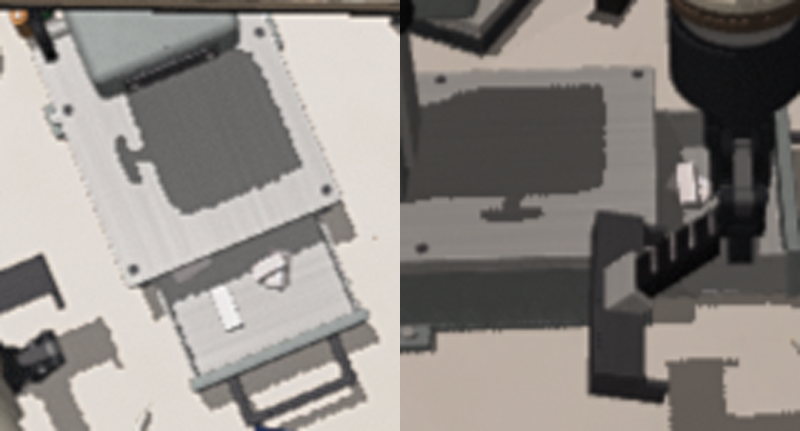

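Call:
{"name": "step_arm", "arguments": {"grip": [-1,-1,-1,-1,-1], "offset": [[-0.04,0.12,0],[0,0,0],[0,0,0],[0,0,0],[0,0,0]], "spin": [-0.85,-0.85,-0.85,-0.85,-0.74]}}

```text
time_s: 19.88
tcp_pos: [0.456, 0.185, 0.1941]
orientation: [[0.423, 0.906, 0.0], [0.906, -0.423, -0.001], [-0.0, 0.0, -1.0]]
force: [0.2, -0.2, -3.4]
opening: 0.0245
gripper_force: 109.0
```

Call:
{"name": "step_arm", "arguments": {"grip": [-1,-1,-1,-1,-1], "offset": [[0,0,0.8],[0,0,0.8],[0,0,0.8],[0,0,0.6],[0,0,0]], "spin": [0,0,0,0,0]}}

```text
time_s: 20.5
tcp_pos: [0.4545, 0.1846, 0.0726]
orientation: [[0.427, 0.904, -0.004], [0.904, -0.427, -0.002], [-0.003, -0.003, -1.0]]
force: [-0.6, 0.7, -2.2]
opening: 0.0245
gripper_force: 108.9
```

```bash
python3 - <<'E'
from h import *
to([.4548,.1903,.0648],65.2)
print(W(at_z("top",(315.9,278.4),.048)))
E
```

```text
t 20.5 tcp [0.4545 0.1846 0.0726] yaw 64.74629215411079 units [ 0.1331 -0.0546  0.1959] spin -0.045370784588921256 F [-0.5588  0.6889 -2.2318] open 0.02446785505262086 q [ 14.3784  33.3888 -48.9677 117.4501  35.6844  45.3147 -81.5835]
[-0.1332 -0.      0.048 ]
```

Call:
{"name": "step_arm", "arguments": {"grip": [-1,-1,-1,-1,-1], "offset": [[0.13,-0.05,0],[0,0,0.1],[0,0,0.07],[0,0,0.03],[0,0,0]], "spin": [-0.04,0,0,0,0]}}

```text
time_s: 21.12
tcp_pos: [0.456, 0.1915, 0.0661]
orientation: [[0.419, 0.908, 0.0], [0.908, -0.419, -0.0], [-0.0, 0.0, -1.0]]
force: [0.1, 0.7, -2.7]
opening: 0.0243
gripper_force: 109.0
```

Call:
{"name": "step_arm", "arguments": {"grip": [-1,-1,-1], "offset": [[0,0,0.04],[0,0,0],[0,0,0]], "spin": [0,0,0], "grip_force": 20}}

```text
time_s: 21.5
tcp_pos: [0.4561, 0.1914, 0.0653]
orientation: [[0.419, 0.908, 0.0], [0.908, -0.419, -0.001], [-0.001, 0.001, -1.0]]
force: [-3.8, -2.5, 8.7]
opening: 0.0241
gripper_force: 110.7
```

Call:
{"name": "step_arm", "arguments": {"grip": [-1,-1], "offset": [[0.1,0,-0.03],[0,0,0]], "spin": [0,0], "grip_force": 20}}

```text
time_s: 21.75
tcp_pos: [0.4581, 0.1958, 0.0659]
orientation: [[0.419, 0.908, 0.001], [0.908, -0.419, 0.001], [0.001, 0.0, -1.0]]
force: [-0.5, 0.1, -3.2]
opening: 0.0242
gripper_force: 109.4
```

Call:
{"name": "step_arm", "arguments": {"grip": [-1,-1,-0.42,-0.42,-0.41], "offset": [[0,0,0.03],[0,0,0],[0,0,0],[0,0,0],[0,0,0]], "spin": [0,0,0,0,0], "grip_force": 20}}

```text
time_s: 22.38
tcp_pos: [0.458, 0.1956, 0.065]
orientation: [[0.419, 0.908, 0.001], [0.908, -0.419, 0.0], [0.001, 0.001, -1.0]]
force: [-1.6, -1.9, 5.6]
opening: 0.0251
gripper_force: 43.4
```

Call:
{"name": "step_arm", "arguments": {"grip": [-0.4,-0.4,-0.4,-0.4,-0.4], "offset": [[0,0,0],[0.14,0,-0.03],[0.14,0,-0.05],[0.14,0,-0.05],[0.14,0,-0.05]], "spin": [0,0,0,0,0]}}

```text
time_s: 23.0
tcp_pos: [0.4669, 0.215, 0.0717]
orientation: [[0.42, 0.908, -0.001], [0.908, -0.42, -0.001], [-0.001, 0.0, -1.0]]
force: [-1.2, -0.7, 1.2]
opening: 0.0256
gripper_force: 21.4
```

```bash
python3 - <<'E'
from h import *
env.get_image("side");print(env.mark_of("side","scraper")[:2],env.mark_of("side","scraper_grip")[:2])
o=env.observe();g=o["tcp_pos"]+[0,0,.0187];y=np.radians(65.2);x=np.array([np.cos(y),np.sin(y),0])
for a in(0,5,10,15):
    r=np.radians(a)
    f=lambda X,Z:(lambda u,w:g+x*(u*np.cos(r)-w*np.sin(r))+np.array([0,0,u*np.sin(r)+w*np.cos(r)]))(X+.0504,Z-.0927)
    print(a,proj("side",[f(0,0),f(-.043,.082)]).round(1).tolist(),f(0,0),f(-.028,0)[2])
E
```

```text
[{'location': [290.2, 378.2], 'confidence': 0.9}] [{'location': [307.7, 338.1], 'confidence': 0.7}]
0 [[290.4, 379.4], [306.1, 339.7]] [ 0.4885  0.2617 -0.0021] -0.0021084949937769104
5 [[287.2, 380.3], [305.7, 339.7]] [0.4918 0.2689 0.0026] 0.0001965451306658178
10 [[284.2, 380.8], [305.4, 339.7]] [0.4949 0.2757 0.0081] 0.0031895454817306435
15 [[281.4, 381.1], [305.1, 339.6]] [0.4978 0.282  0.0141] 0.006847727519522923
```

Call:
{"name": "step_arm", "arguments": {"grip": [-0.3,0,1,1,1], "offset": [[0,0,0],[0,0,0],[0,0,0],[0,0,0],[0,0,-0.5]], "spin": [0,0,0,0,0]}}

```text
time_s: 23.78
tcp_pos: [0.466, 0.2151, 0.0913]
orientation: [[0.419, 0.908, -0.003], [0.908, -0.419, -0.001], [-0.002, -0.002, -1.0]]
force: [-0.3, -0.3, 0.3]
opening: 0.0856
gripper_force: 0.0
```

Call:
{"name": "step_arm", "arguments": {"grip": [1,1,1,1,1], "offset": [[0,0,-1],[0,0,-1],[-1,0,-0.5],[-1,0,0],[0,0,0]], "spin": [0,0,0,0,0]}}

```text
time_s: 24.4
tcp_pos: [0.4329, 0.1397, 0.1925]
orientation: [[0.423, 0.906, 0.0], [0.906, -0.423, -0.004], [-0.003, 0.002, -1.0]]
force: [0.1, 0.2, 0.2]
opening: 0.0854
gripper_force: 0.0
```

```bash
python3 - <<'E'
from h import *
for c in("top","side"):
    env.get_image(c)
    for n in("scraper","scraper_grip","drawer_handle","drawer_in","chip_1","side_cutter","solder_spool","rosin_tin"):
        print(c,n,[(np.round(d["location"],1).tolist(),round(d["confidence"],2)) for d in env.mark_of(c,n)[:5]])
        if n=="drawer_handle":
            for d in env.mark_of(c,n)[:2]:print(W(at_z(c,d["location"],.048)))
        if n=="chip_1":
            for d in env.mark_of(c,n)[:5]:print(W(at_z(c,d["location"],.02)),W(at_z(c,d["location"],.078)))
y=np.radians(65.2);x=np.array([np.cos(y),np.sin(y),0]);O=np.array([.4885,.2617,0])
for c in("top","side"):print(c,proj(c,[O,O-.043*x+[0,0,.082]]),"handle-exp",proj(c,[M(-.137,0,.048),M(-.133,0,.048)]))
print(env.observe()["time_s"],env.observe()["tcp_pos"])
E
```

```text
top scraper [([308.4, 235.9], 0.23)]
top scraper_grip []
top drawer_handle [([316.1, 280.4], 0.86)]
[-0.138   0.0014  0.048 ]
top drawer_in [([302.9, 242.4], 0.62)]
top chip_1 [([310.8, 234.6], 0.52), ([281.9, 238.5], 0.52), ([293.9, 248.9], 0.51), ([303.8, 238.3], 0.45)]
[-0.0218 -0.0323  0.02  ] [-0.0284 -0.0294  0.078 ]
[-0.0024  0.0414  0.02  ] [-0.0098  0.0409  0.078 ]
[-0.0396  0.0228  0.02  ] [-0.0454  0.0232  0.078 ]
[-0.0238 -0.0117  0.02  ] [-0.0303 -0.0097  0.078 ]
top side_cutter [([326.4, 306.0], 0.9)]
top solder_spool [([403.0, 278.0], 0.65)]
top rosin_tin [([193.4, 209.2], 0.55)]
side scraper [([289.6, 379.4], 0.68)]
side scraper_grip [([303.7, 337.9], 0.56)]
side drawer_handle [([288.9, 381.0], 0.64), ([356.6, 266.8], 0.58)]
[0.0117 0.2913 0.048 ]
[-0.1384 -0.0022  0.048 ]
side drawer_in [([305.2, 280.3], 0.63)]
side chip_1 [([312.7, 282.8], 0.68), ([305.9, 268.8], 0.55), ([301.9, 266.1], 0.48)]
[-0.0416  0.0149  0.02  ] [-0.0399  0.0723  0.078 ]
[-0.028  -0.0297  0.02  ] [-0.0271  0.0303  0.078 ]
[-0.0193 -0.0388  0.02  ] [-0.0189  0.0217  0.078 ]
side side_cutter [([384.1, 283.8], 0.61)]
side solder_spool [([378.5, 220.7], 0.82), ([312.9, 285.5], 0.22)]
side rosin_tin [([208.5, 373.3], 0.76), ([291.1, 379.7], 0.34)]
top [[206.587  265.3062]
 [215.2902 270.843 ]] handle-exp [[316.467  279.8021]
 [315.8605 278.3395]]
side [[290.3285 378.6953]
 [306.0282 338.9035]] handle-exp [[356.0474 267.5028]
 [354.2194 267.5587]]
25.5 [0.4335 0.1429 0.1917]
```

```bash
python3 -c "
from plant import env
print(env.close_job())"
```

```text
the job is handed in; nothing more can be done
None
```

I've handed the job in at about 25.5 s of the 66 s. By the last camera readings the drawer is out to its stop with all four chips in it, the table is clear, the scraper stands on its block within about a centimetre of where it started, and the other things are unmoved to within the networks' few-pixel scatter.

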